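Empty the capsule hopper into the catch tray and shut its slide gate

TASK

Slide the catch tray by its blue grip under the hopper's outlet, then pull the slide gate fully out by its red grip so that all five steel capsules drop into the tray, and push the gate fully home again. The capsules must all end up in the tray; leave the tray standing flat on the worktop and the grey lead pot and the two small vials where they stand.

Things in the scene. Friction and masses are not known exactly. Their poses are not given: they have to be found in the camera images.
- outlet (a point): Centre of the square outlet at the bottom of the hopper's steel spout (61 mm square outside), 60 mm above the worktop. Capsules fall straight down from a 48 mm square centred here. Axes as the hopper's. Beneath and beside the spout the space is open down to the worktop, except for the stand on the +x side.
- hopper: Hopper fixed to the worktop: clear magazine 56 mm square with flared metal mouth 92 mm square, top 167 mm high. Origin on the worktop under the outlet; z up, the gate pulls out along -y. Grey stand behind (+x): foot 10 mm high from x = 62 to 106 mm, 84 mm long in y; column from x = 70 mm. Gate guides 76 to 88 mm high, x = -39 to 39 mm, y = -83 to 41 mm.
- gate_grip (a point): On the axis of the gate's upright red grip, a post 18 mm square that stands on the gate's outer end; this point is 150 mm, the post's top 172 mm above the worktop. It lies 95 mm from the outlet along the hopper's -y when shut and moves with the gate; axes as the hopper's. Fingers have room all round from 95 mm above the worktop up.
- gate (a joint): How far the flat steel slide gate that closes the hopper's bottom is pulled out, m: 0 is fully home (shut, against its stop), 0.060 fully out at its other stop (outlet wholly free from 0.052). It slides stiffly (about 2.5 N) and stays where it is left.
- tray_centre (a point): Centre of the loose square metal catch tray, 18 mm above its underside; z up. Open-topped, 84 mm square outside, 78 mm inside, rim 36 mm above its underside, floor and walls 3 mm thick. Its grip stands off its +y side. About 0.3 kg with the grip; it slides on the worktop and passes under the spout with 24 mm to spare.
- bookend (a point): Foot of an upright thin steel plate that stands on the worktop: this point is on the worktop at the middle of the plate. The plate is 129 mm high, 2 mm thick in world x, 83 mm long in world y, with a 2 mm high flange reaching 33 mm towards the robot (-x). Never moves. Left of and beyond it (x over 0.52, y over 0.05) stands a tall leaning shield.
- tray_grip (a point): On the axis of the tray's tall blue grip, a post 18 mm square joined to the tray by a flat bar and standing on the worktop 115 mm from the tray's centre along the tray's +y; this point is 150 mm, the post's top 172 mm above the tray's underside. Axes as the tray's.
- capsule_1: One of five alike blank steel source capsules, cylinder 16 mm across and 24 mm long with a brass band, origin at its centre, z its own axis; 15 g. It starts in the hopper, resting on the shut gate (top of the gate 84 mm above the worktop).
- capsule_2: One of five alike blank steel source capsules, cylinder 16 mm across and 24 mm long with a brass band, origin at its centre, z its own axis; 15 g. It starts in the hopper, resting on the shut gate (top of the gate 84 mm above the worktop).
- capsule_3: One of five alike blank steel source capsules, cylinder 16 mm across and 24 mm long with a brass band, origin at its centre, z its own axis; 15 g. It starts in the hopper, resting on the shut gate (top of the gate 84 mm above the worktop).
- capsule_4: One of five alike blank steel source capsules, cylinder 16 mm across and 24 mm long with a brass band, origin at its centre, z its own axis; 15 g. It starts in the hopper, resting on the shut gate (top of the gate 84 mm above the worktop).
- capsule_5: One of five alike blank steel source capsules, cylinder 16 mm across and 24 mm long with a brass band, origin at its centre, z its own axis; 15 g. It starts in the hopper, resting on the shut gate (top of the gate 84 mm above the worktop).
- grey_pot: Bystander to be left where it stands: small grey lead pot, 46 mm across and 84 mm high; origin at the centre of its underside.
- vial_red: Bystander to be left where it stands: small glass vial with red cap, 28 mm across and 57 mm high; origin at the centre of its underside.
- vial_blue: Bystander to be left where it stands: small glass vial with blue cap, 22 mm across and 46 mm high; origin at the centre of its underside.

How it is judged:
By the outcome, as a careful person would: the job done as asked, in the order asked, and still so for the second after the job is handed in, with the robot touching nothing.
It also fails if it takes over 53 s, if anything falls off the work surface, if the arm or the gripper's body presses on something with over 40 N, if the wrist force passes 120 N, or if a joint passes its speed limit or range.

ROBOT

A 6-joint arm with a two-finger parallel gripper is mounted at the origin on the work surface; the furniture and walls round the work are solid. World frame = base frame: x ahead of the robot, y to its left, z up, the work surface at z = 0. Lengths are in m, angles in rad, forces in N, time in s.
With the tool pointing down it reaches from about 0.25 to 0.8 m from the base axis. Payload 3.9 kg.
Tool frame: the origin (TCP) lies midway between the tips of the shut fingers; the grasp point (between the pads) lies 19 mm behind it; z points along the fingers, y is the line along which they close (so a half turn about z gives the same grasp; the last joint's range is limited). The gripper opens to 85 mm and grips with 20 to 120 N. Pads are 22 mm wide; open, the fingers measure 114 mm over their backs; the gripper's body (76 mm by 85 mm) begins 54 mm behind the grasp point. The pads swing forward as they close: fully open they stand 13 mm farther back than shut.
Start: joints at [1.279, 0.26, -0.138, 1.173, 0, 1.571], TCP at [0.151, 0.503, 0.231] pointing down, gripper open.
Joint ranges: [-2.78, 2.78], [-0.83, 1.72], [-1.28, 1.37], [-1.9, 2.12], [-1.57, 1.48], [-3.14, 3.14]. Speed limits (rad/s): [2.57, 2.57, 3.14, 3.14, 3.14, 3.14].

INTERFACE

Orientations are given as a unit quaternion [x, y, z, w].
In Python, from bench import * gives the robot as it stands.
- The arm moves only by the tool move_arm, never from a script. Its argument "rows" is a list of rows, each an object with "claw": the gripper's target within -1 to 1 (fully open at 1, half-way at 0, shut at -1); "translation": the shift along the tool's x, y, z scaled (see below), a list of three; "rotation": the turn, a rotation vector about the tool's x, y, z scaled (see below), a list of three. A call has exactly 8 rows; each row shifts and turns the commanded pose from where the row before left it, along the tool's axes as they then stand; what a row does not reach is not made up. The controller multiplies each number of a shift by 0.05 m and each number of a turn by 8 degrees. A row lasts 1/10 s, in which the tool goes at most 50 mm and 8.59 degrees, less where a joint would pass 70% of its speed; a pose out of reach is approached as far as the arm can. A call with a number of a shift or a turn outside -1 to 1 is refused whole. A call with a gripper value outside its range is refused whole. The fingers move at their own pace and stop on an object; the grip force is fixed at half the most. Time passes only in rows, so rows that do not move let the fingers close, or fill a call up. It gives the time, the measured TCP pose, the force, the opening and the grip force at its end, in the units of the state.
- get_state(): the state, without advancing time (a new reading comes with each control period).
- grab_frame(name): name is "scene" or "top" or "wrist"; returns (picture, depth): 384x512x3 uint8, blue, green, red; 384x512 float32, m along the optical axis (not along the pixel's ray), 0 where there is no reading.
- get_calibration(name): a dict with "fovy" (degrees; the focal length in pixels is half the picture's height over the tangent of half this angle, whatever the lens; pixels are square), "cx", "cy" (the principal point, pixels), "rvec" (rotation vector, rad) and "tvec" (3), from world to camera coordinates, as OpenCV has them. Camera axes: x right, y down, z forward; pixel columns grow to the right and rows downward; lengths in m; the calibration is good to about 2 mm. A picture is of the moment at which its call begins: read the wrist's pose just before it. get_calibration takes no time and is no camera call; for the wrist camera it gives the pose at the moment of the call.
- hand_in(): hands the job in; it is judged then, once.
The state is a dict: "t": time; "joint_pos": joint angles; "qvel": joint speeds; "tau": joint torques, N m; "eef_pos": TCP position; "eef_rot": TCP orientation; "ft_force": force on the tool from outside, world axes, zero at the start; "ft_torque": the same for the moment, N m; "grip_width": finger opening in m; "grasp_force": force on a finger pad.
Only numpy, scipy, OpenCV 4.12 (cv2) and the standard library are available. Lean on these libraries where they do the work, as an engineer would, in place of code of your own. Each camera call takes 0.05 s, during which the arm holds its last target. There are 200 camera calls.

## Working session

There is one attempt and no reset: what is moved stays moved. The work goes in short steps, Python scripts to look and compute and a tool call to move; the robot and the scene stay as the last step left them, time stands still between calls to the robot, and variables do not carry over. Pictures are saved under pics/ and viewed, at most 10 in all, crops included, and the job is handed in when it is done.

Besides the shell and the picture viewer there is one more tool, called as name([rows], argument=value, ...), one row to a line, values as JSON. move_arm: Moves the arm, as the interface text tells. Its arguments: {"type":"object","properties":{"rows":{"type":"array"}},"required":["rows"]}

```bash
mkdir -p pics; ls; cat > h.py <<'E'
from bench import *
import numpy as np, cv2
def cal(n):
    c=get_calibration(n); f=192/np.tan(np.radians(c["fovy"])/2)
    R=cv2.Rodrigues(np.array(c["rvec"],float))[0]; return c,f,R,np.array(c["tvec"],float).ravel()
def cloud(n):
    c,f,R,t=cal(n); im,d=grab_frame(n)
    v,u=np.mgrid[:384,:512]
    P=np.stack([(u-c["cx"])/f*d,(v-c["cy"])/f*d,d],-1)
    W=(P-t)@R
    W[d==0]=np.nan
    return im,d,W
def ray(n,u,v,z):
    c,f,R,t=cal(n); r=np.array([(u-c["cx"])/f,(v-c["cy"])/f,1])@R; o=-t@R
    return o+r*(z-o[2])/r[2]
E
python3 - <<'E'
from h import *
print(get_state())
for n in ("scene","top"):
    im,d,W=cloud(n); np.savez("pics/"+n,im=im,W=W); cv2.imwrite(f"pics/{n}0.png",im)
    print(get_calibration(n), -cal(n)[3]@cal(n)[2], (d==0).mean())
E
```

```text
pics
{'t': 0.0, 'joint_pos': array([ 1.27899209e+00,  2.60694655e-01, -1.39400719e-01,  1.17272303e+00,
       -4.15183526e-06,  1.57082007e+00]), 'qvel': array([-0.00102149, -0.00095883, -0.00103914,  0.0007925 ,  0.00089063,
       -0.00101304]), 'tau': array([ 2.73968508e-03, -4.05678105e+01,  2.53924191e+01,  1.88626698e-02,
       -2.43556445e-05,  5.84358503e-06]), 'eef_pos': array([0.15083014, 0.50212858, 0.23044738]), 'eef_rot': array([ 1.45396690e-01,  9.89372923e-01, -1.00059719e-03, -1.44923716e-04]), 'ft_force': array([-0.78462684, -0.77431697, -0.81537722]), 'ft_torque': array([-0.00660483,  0.00839766, -0.00371827]), 'grasp_force': 0.0, 'grip_width': 0.08537792513128564}
{'fovy': 47.080438297548525, 'cx': 260.4268657564668, 'cy': 187.37179874004147, 'rvec': array([ 1.75017254, -1.20065096,  0.76886551]), 'tvec': array([-0.21255997,  0.28516106,  0.68799484])} [-0.38882032 -0.35915032  0.56538949] 0.0036366780598958335
{'fovy': 44.304543065365436, 'cx': 253.65669562402385, 'cy': 186.27047820745406, 'rvec': array([ 2.150287  , -2.11316102,  0.18047794]), 'tvec': array([-0.06229946,  0.51382004,  1.18364951])} [ 0.30678102 -0.05688408  1.25362197] 0.004069010416666667
```

View pics/scene0.png

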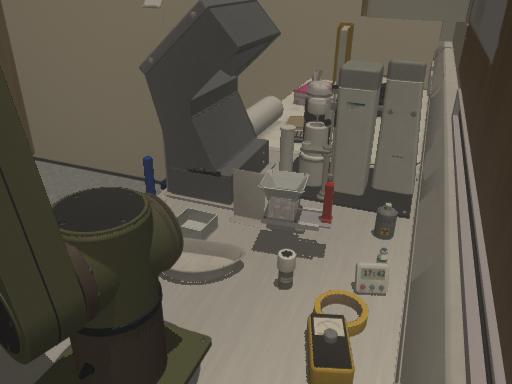

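View pics/top0.png

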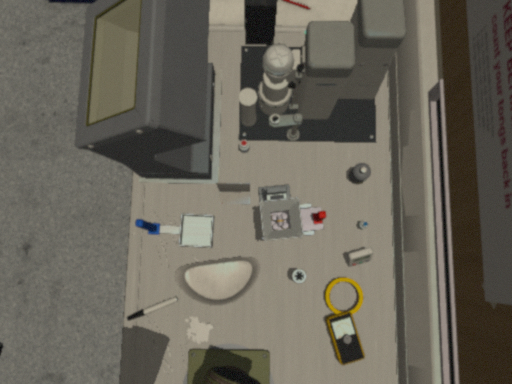

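The top view shows the tray at about (197,231), its blue grip at (146,226), the hopper mouth at (280,218), the red grip at (319,216), the bookend at (234,187), the pot at (361,172), the blue vial at (363,224) and the red vial at (244,145). Next I'll measure these from depth.

```bash
python3 - <<'E'
from h import *
np.set_printoptions(precision=4,suppress=True)
for n in ("top","scene"):
    z=np.load(f"pics/{n}.npz"); im,W=z["im"].astype(int),z["W"]
    b,g,r=im[...,0],im[...,1],im[...,2]
    X,Y,Z=W[...,0],W[...,1],W[...,2]
    reg=(X>.2)&(X<.7)
    def rep(name,m):
        p=W[m]; 
        if len(p)<5: print(n,name,len(p));return
        rc=cv2.minAreaRect(p[:,:2].astype(np.float32)*1000)
        print(n,name,len(p),"med",np.median(p,0),"lo",np.percentile(p,3,0),"hi",np.percentile(p,97,0),"rect",np.round(rc[0],1),np.round(rc[1],1),round(rc[2],1))
    blue=reg&(b>r+40)&(b>g+25)
    rep("bluetop",blue&(Z>.16)&(Z<.18)); rep("blueany",blue&(Z>.06)&(Z<.18)&(Y>0.1))
    red=reg&(r>b+50)&(r>g+50)&(Y<0)
    rep("redtop",red&(Z>.165)&(Z<.18)); rep("redany",red&(Z>.1)&(Z<.18))
    rep("trayrim",reg&(Z>.028)&(Z<.042)&(X>.33)&(X<.47)&(Y>.04)&(Y<.16))
    rep("trayall",reg&(Z>.0015)&(Z<.042)&(X>.33)&(X<.47)&(Y>.06)&(Y<.13))
    rep("mouth",reg&(Z>.155)&(Z<.175)&(Y<.02)&(Y>-.12)&~red)
    rep("bookend",reg&(Z>.05)&(Z<.14)&(Y>.0)&(Y<.09)&(X>.43)&(X<.53))
    rep("pot",reg&(Z>.07)&(Z<.1)&(Y<-.18)&(Y>-.32)&(X>.4))
    rep("shield",(Z>.15)&(X>.4)&(X<.75)&(Y>.04))
    rep("redvial",reg&(Z>.03)&(Z<.08)&(X>.53)&(Y>-.05)&(Y<.045))
for u,v,z in((197,231,.036),(280,218,.167),(319,216,.172),(141,223,.172),(243,146,.057),(363,224,.046)): print(u,v,ray("top",u,v,z))
E
python3 - <<'E'
import cv2
im=cv2.imread("pics/top0.png")[120:260,120:340]
cv2.imwrite("pics/c1.png",cv2.resize(im,None,fx=3.6,fy=3.6,interpolation=cv2.INTER_CUBIC))
E
```

```text
top bluetop 53 med [0.4025 0.2066 0.172 ] lo [0.3958 0.1998 0.1632] hi [0.4095 0.2152 0.1749] rect [402.6 207.8] [13.8 16.6] 1.0
top blueany 77 med [0.4013 0.2034 0.17  ] lo [0.3952 0.1997 0.0668] hi [0.4096 0.2149 0.1749] rect [401.9 207.6] [15.4 17. ] 0.8
top redtop 56 med [ 0.4296 -0.2111  0.1715] lo [ 0.4216 -0.2194  0.169 ] hi [ 0.4378 -0.2034  0.1748] rect [ 429.7 -211.5] [16.3 16.4] 2.2
top redany 73 med [ 0.428  -0.2102  0.1707] lo [ 0.4209 -0.2194  0.1023] hi [ 0.4377 -0.2033  0.1747] rect [ 429.4 -211.4] [16.9 16.7] 2.2
top trayrim 179 med [0.3976 0.0978 0.0355] lo [0.3562 0.0524 0.029 ] hi [0.4405 0.1364 0.0398] rect [399.3  94.6] [84.9 84.6] 87.6
top trayall 895 med [0.3991 0.0944 0.0043] lo [0.3383 0.062  0.0017] hi [0.4609 0.1279 0.0368] rect [399.8  95.1] [138.2  70. ] 0.4
top mouth 484 med [ 0.4531 -0.0879  0.1626] lo [ 0.3716 -0.1168  0.1554] hi [ 0.6885 -0.0367  0.1692] rect [538.1 -94.3] [334.8  94.1] 9.8
top bookend 95 med [0.5066 0.0201 0.0995] lo [0.5057 0.0015 0.0561] hi [0.5073 0.0383 0.1314] rect [506.4  19.8] [39.3  2.1] 89.8
top pot 375 med [ 0.4301 -0.1977
[... 1380 characters left out ...]
 [0.5052 0.0013 0.0517] hi [0.5116 0.0363 0.1284] rect [507.5  19.3] [38.1 11. ] 86.2
scene pot 311 med [ 0.4237 -0.2025  0.0848] lo [ 0.4038 -0.2272  0.0818] hi [ 0.4647 -0.1812  0.0963] rect [ 491.3 -240.6] [ 73.4 203. ] 58.2
scene shield 11156 med [0.5398 0.1566 0.3476] lo [0.5343 0.0504 0.1607] hi [0.728  0.2607 0.4857] rect [583.7 147. ] [230.6 387.5] 63.5
scene redvial 63 med [ 0.6927 -0.0371  0.0702] lo [ 0.6883 -0.0494  0.0604] hi [ 0.6975 -0.0217  0.079 ] rect [692.6 -35.3] [29. 11.] 86.8
197 231 [0.3967 0.0907 0.036 ]
280 218 [ 0.4203 -0.1159  0.167 ]
319 216 [ 0.426  -0.2053  0.172 ]
141 223 [0.4027 0.2035 0.172 ]
243 146 [ 0.6188 -0.0237  0.057 ]
363 224 [ 0.4212 -0.3353  0.046 ]
```

View pics/c1.png

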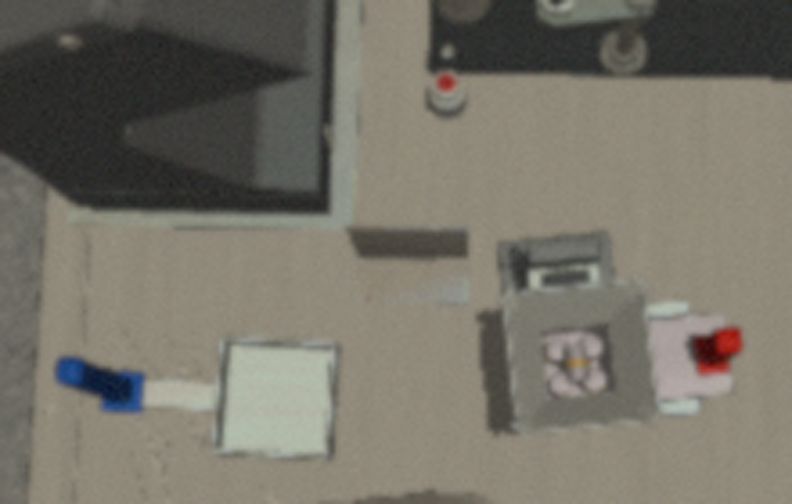

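The crop shows the tray square to the world axes, with its bar running to the blue post on +y. The hopper is yawed a few degrees and five capsules are visible in it. The path between tray and hopper is clear. Next I'll fit the mouth and the obstacles more closely.

```bash
python3 - <<'E'
from h import *
np.set_printoptions(precision=4,suppress=True)
for n in ("top","scene"):
    z=np.load(f"pics/{n}.npz"); W=z["W"]; im=z["im"].astype(int)
    X,Y,Z=W[...,0],W[...,1],W[...,2]
    red=(im[...,2]>im[...,0]+40)
    for nm,m in {"mouth":(Z>.15)&(Z<.175)&(abs(Y+.115)<.07)&(X<.485)&(X>.35)&~red,
      "book":(Z>.04)&(Z<.14)&(abs(Y-.02)<.075)&(abs(X-.507)<.012),
      "traybar":(Z>.0015)&(Z<.03)&(abs(Y-.165)<.02)&(abs(X-.4)<.03),
      "tray":(Z>.03)&(Z<.04)&(abs(X-.4)<.055)&(abs(Y-.095)<.055),
      "pot":(Z>.05)&(Z<.1)&(Y<-.26)&(Y>-.4)&(X>.45)&(X<.62),
      "gate":(Z>.07)&(Z<.095)&(abs(Y+.19)<.04)&(abs(X-.43)<.06)}.items():
        p=W[m]; rc=cv2.minAreaRect(p[:,:2].astype(np.float32)*1000)
        print(n,nm,len(p),np.round(rc[0],1),np.round(rc[1],1),round(rc[2],1),p[:,:2].mean(0),p.min(0),p.max(0))
E
```

```text
top mouth 870 [ 418.8 -117.5] [95.6 94.5] 6.4 [ 0.4204 -0.1185] [ 0.3669 -0.1689  0.15  ] [ 0.4706 -0.0668  0.1722]
top book 229 [506.6  -1.4] [ 2.6 81.7] 0.6 [ 0.5065 -0.0021] [ 0.5054 -0.0422  0.0403] [0.5083 0.0395 0.134 ]
top traybar 189 [400.6 164.9] [58.2 39.9] 1.0 [0.4006 0.1652] [0.3713 0.145  0.0015] [0.43   0.185  0.0095]
top tray 165 [398.9  94.6] [84.9 83.9] 87.6 [0.3974 0.0962] [0.3561 0.051  0.0301] [0.4409 0.1376 0.0399]
top pot 269 [ 554.9 -329.6] [45.2 45. ] 87.3 [ 0.5533 -0.3277] [ 0.5324 -0.3526  0.0503] [ 0.5773 -0.3072  0.0908]
top gate 484 [ 427.7 -198. ] [77.7 51.9] 4.6 [ 0.4273 -0.1936] [ 0.3875 -0.2249  0.0757] [ 0.4652 -0.1697  0.0945]
scene mouth 764 [ 419.8 -120.7] [99.3 96. ] 6.9 [ 0.4252 -0.1177] [ 0.3657 -0.173   0.15  ] [ 0.4738 -0.07    0.1687]
scene book 1003 [507.2  -4.7] [85.9 11.4] 88.2 [ 0.5084 -0.0028] [ 0.5026 -0.0476  0.0403] [0.5142 0.0381 0.1305]<stdin>:14: RuntimeWarning: Mean of empty slice.
  ret = um.true_divide(
Traceback (most recent call last):
ValueError: zero-size array to reduction operation minimum which has no identity
```

move_arm([
  {"claw": 0.4, "translation": [0, 0, 0], "rotation": [0, 0, 1]},
  {"claw": 0.4, "translation": [0, 0, 0], "rotation": [0, 0, 1]},
  {"claw": 0.4, "translation": [0, 0, 0], "rotation": [0, 0, 1]},
  {"claw": 0.4, "translation": [0, 0, 0], "rotation": [0, 0, 1]},
  {"claw": 0.4, "translation": [0, 0, 0], "rotation": [0, 0, 1]},
  {"claw": 0.4, "translation": [0, 0, 0], "rotation": [0, 0, 1]},
  {"claw": 0.4, "translation": [0, 0, 0], "rotation": [0, 0, 1]},
  {"claw": 0.4, "translation": [0, 0, 0], "rotation": [0, 0, 1]},
])

```text
t: 0.9
eef_pos: [0.1509, 0.5024, 0.2308]
eef_rot: [0.65, 0.76, -0.001, 0.0]
ft_force: [-0.2, 0.2, -0.5]
grip_width: 0.06
grasp_force: 0.0
```

move_arm([
  {"claw": 0.4, "translation": [0, 0, 0], "rotation": [0, 0, 1]},
  {"claw": 0.4, "translation": [0, 0, 0], "rotation": [0, 0, 0.39]},
  {"claw": 0.4, "translation": [-0.7, 0.6, 0], "rotation": [0, 0, 0]},
  {"claw": 0.4, "translation": [-0.7, 0.6, 0], "rotation": [0, 0, 0]},
  {"claw": 0.4, "translation": [-0.7, 0.6, 0], "rotation": [0, 0, 0]},
  {"claw": 0.4, "translation": [-0.7, 0.6, 0], "rotation": [0, 0, 0]},
  {"claw": 0.4, "translation": [0, 0, 0], "rotation": [0, 0, 0]},
  {"claw": 0.4, "translation": [0, 0, 0], "rotation": [0, 0, 0]},
])

```text
t: 1.7
eef_pos: [0.2669, 0.3583, 0.2312]
eef_rot: [0.719, 0.695, -0.0, -0.0]
ft_force: [0.0, 0.1, 0.1]
grip_width: 0.0597
grasp_force: 0.0
```

move_arm([
  {"claw": 0.4, "translation": [-0.59, 0.56, 0], "rotation": [0, 0, 0]},
  {"claw": 0.4, "translation": [-0.59, 0.56, 0], "rotation": [0, 0, 0]},
  {"claw": 0.4, "translation": [-0.59, 0.56, 0], "rotation": [0, 0, 0]},
  {"claw": 0.4, "translation": [-0.59, 0.56, 0], "rotation": [0, 0, 0]},
  {"claw": 0.4, "translation": [-0.59, 0.57, 0], "rotation": [0, 0, 0]},
  {"claw": 0.4, "translation": [0, 0, 0], "rotation": [0, 0, 0]},
  {"claw": 0.4, "translation": [0, 0, 0.4], "rotation": [0, 0, 0]},
  {"claw": 0.4, "translation": [0, 0, 0], "rotation": [0, 0, 0]},
])

```text
t: 2.5
eef_pos: [0.4003, 0.2077, 0.2093]
eef_rot: [0.718, 0.696, -0.002, -0.001]
ft_force: [-0.8, -0.6, -0.3]
grip_width: 0.0598
grasp_force: 0.0
```

```bash
python3 - <<'E'
from h import *
np.set_printoptions(precision=4,suppress=True)
print(get_state()["eef_pos"])
im,d,W=cloud("wrist"); cv2.imwrite("pics/w1.png",im)
i=im.astype(int); m=(i[...,0]>i[...,2]+40)&(i[...,0]>i[...,1]+25)&(W[...,2]>.165)&(W[...,2]<.18)
p=W[m]; print(len(p)); 
if len(p): print(p.min(0),p.max(0),cv2.minAreaRect(p[:,:2].astype(np.float32)*1000))
E
```

```text
[0.4003 0.2077 0.2093]
1
[0.4085 0.201  0.1714] [0.4085 0.201  0.1714] ((408.5243835449219, 201.00743103027344), (0.0, 0.0), 0.0)
```

View pics/w1.png

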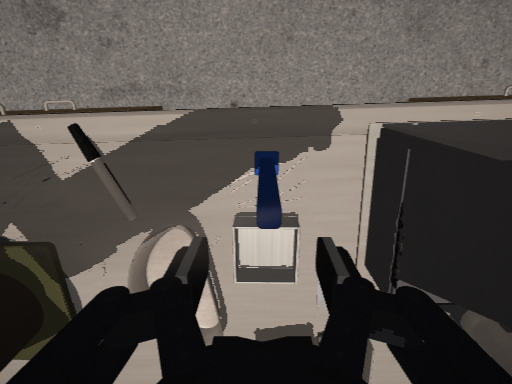

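The wrist view shows the blue post's top at about (268,226), midway between the fingers at (205,265) and (320,265). I'll descend with a 2 mm shift in +x.

move_arm([
  {"claw": 0.4, "translation": [-0.02, 0.04, 0.4], "rotation": [0, 0, 0]},
  {"claw": 0.4, "translation": [0, 0, 0.4], "rotation": [0, 0, 0]},
  {"claw": 0.4, "translation": [0, 0, 0.4], "rotation": [0, 0, 0]},
  {"claw": 0.4, "translation": [0, 0, 0.4], "rotation": [0, 0, 0]},
  {"claw": 0.4, "translation": [0, 0, 0], "rotation": [0, 0, 0]},
  {"claw": -0.1, "translation": [0, 0, 0], "rotation": [0, 0, 0]},
  {"claw": -0.4, "translation": [0, 0, 0], "rotation": [0, 0, 0]},
  {"claw": -1, "translation": [0, 0, 0], "rotation": [0, 0, 0]},
])

```text
t: 3.35
eef_pos: [0.405, 0.2069, 0.1327]
eef_rot: [0.718, 0.696, 0.001, 0.0]
ft_force: [-5.8, -0.1, 14.3]
grip_width: 0.0172
grasp_force: 58.7
```

move_arm([
  {"claw": -1, "translation": [0, 0, 0], "rotation": [0, 0, 0]},
  {"claw": -1, "translation": [0, 0, 0], "rotation": [0, 0, 0]},
  {"claw": -1, "translation": [0, 0, 0], "rotation": [0, 0, 0]},
  {"claw": -1, "translation": [0, 0, 0], "rotation": [0, 0, 0]},
  {"claw": -1, "translation": [0, 0, 0], "rotation": [0, 0, 0]},
  {"claw": -1, "translation": [0, 0, 0], "rotation": [0, 0, 0]},
  {"claw": -1, "translation": [0, 0, 0], "rotation": [0, 0, 0]},
  {"claw": -1, "translation": [0, 0, 0], "rotation": [0, 0, 0]},
])

```text
t: 4.15
eef_pos: [0.4051, 0.2069, 0.1327]
eef_rot: [0.718, 0.696, 0.002, -0.0]
ft_force: [-1.4, 0.8, 6.8]
grip_width: 0.0171
grasp_force: 59.4
```

move_arm([
  {"claw": -1, "translation": [0, 0, -0.06], "rotation": [0, 0, 0]},
  {"claw": -1, "translation": [-0.1, 0.01, 0], "rotation": [0, 0, 0]},
  {"claw": -1, "translation": [-0.3, 0.04, 0], "rotation": [0, 0, 0]},
  {"claw": -1, "translation": [-0.3, 0.04, 0], "rotation": [0, 0, 0]},
  {"claw": -1, "translation": [-0.3, 0.04, 0], "rotation": [0, 0, 0]},
  {"claw": -1, "translation": [-0.3, 0.04, 0], "rotation": [0, 0, 0]},
  {"claw": -1, "translation": [-0.3, 0.04, 0], "rotation": [0, 0, 0]},
  {"claw": -1, "translation": [-0.3, 0.04, 0], "rotation": [0, 0, 0]},
])

```text
t: 4.95
eef_pos: [0.4129, 0.1095, 0.1338]
eef_rot: [0.718, 0.696, -0.001, -0.0]
ft_force: [0.3, -0.3, -2.4]
grip_width: 0.0173
grasp_force: 58.6
```

move_arm([
  {"claw": -1, "translation": [-0.35, 0.05, 0.02], "rotation": [0, 0, 0]},
  {"claw": -1, "translation": [-0.4, 0.05, 0], "rotation": [0, 0, 0]},
  {"claw": -1, "translation": [-0.4, 0.05, 0], "rotation": [0, 0, 0]},
  {"claw": -1, "translation": [-0.4, 0.05, 0], "rotation": [0, 0, 0]},
  {"claw": -1, "translation": [-0.4, 0.05, 0], "rotation": [0, 0, 0]},
  {"claw": -1, "translation": [-0.3, 0.04, 0], "rotation": [0, 0, 0]},
  {"claw": -1, "translation": [-0.1, 0.01, 0], "rotation": [0, 0, 0]},
  {"claw": -1, "translation": [0, 0, 0], "rotation": [0, 0, 0]},
])

```text
t: 5.75
eef_pos: [0.4243, -0.0078, 0.133]
eef_rot: [0.719, 0.695, -0.0, -0.0]
ft_force: [0.0, 1.6, -2.1]
grip_width: 0.0173
grasp_force: 58.7
```

```bash
python3 - <<'E'
from h import *
np.set_printoptions(precision=4,suppress=True)
s=get_state();print(s["eef_pos"],s["ft_force"])
im,d,W=cloud("scene"); cv2.imwrite("pics/s2.png",cv2.resize(im[120:280,140:400],None,fx=3,fy=3,interpolation=cv2.INTER_CUBIC))
X,Y,Z=np.moveaxis(W,-1,0)
p=W[(Z>.027)&(Z<.042)&(abs(X-.42)<.06)&(abs(Y+.118)<.065)]
print(len(p),p.min(0),p.max(0),cv2.minAreaRect(p[:,:2].astype(np.float32)*1000))
E
```

```text
[ 0.4243 -0.0078  0.133 ] [ 0.0119  1.5906 -2.0645]
263 [ 0.3741 -0.1665  0.0271] [ 0.46   -0.0802  0.0394] ((418.0935363769531, -123.37079620361328), (85.0042724609375, 86.61421203613281), 87.80931091308594)
```

View pics/s2.png

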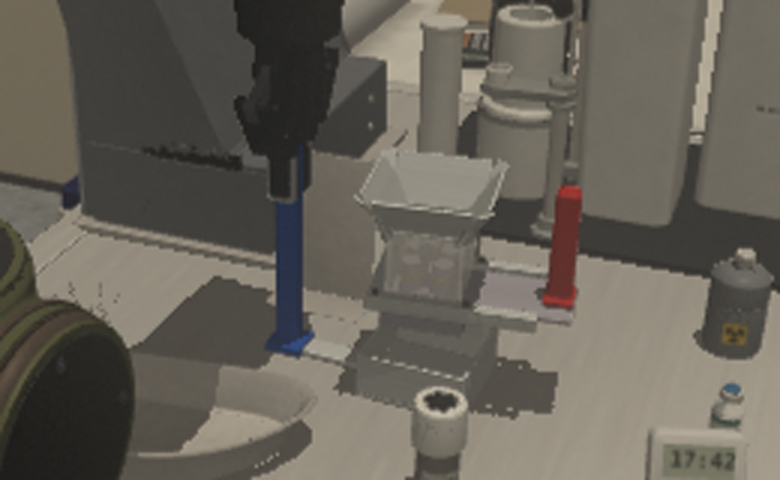

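The crop shows the tray centred under the spout and standing flat, with the red post free at about (567,245). I'll nudge it back 3 mm, release and lift.

move_arm([
  {"claw": -1, "translation": [0.06, 0, 0.04], "rotation": [0, 0, 0]},
  {"claw": -1, "translation": [0, 0, 0], "rotation": [0, 0, 0]},
  {"claw": -0.4, "translation": [0, 0, 0], "rotation": [0, 0, 0]},
  {"claw": 0, "translation": [0, 0, 0], "rotation": [0, 0, 0]},
  {"claw": 0.4, "translation": [0, 0, 0], "rotation": [0, 0, 0]},
  {"claw": 0.4, "translation": [0, 0, 0], "rotation": [0, 0, 0]},
  {"claw": 0.4, "translation": [0, 0, -0.4], "rotation": [0, 0, 0]},
  {"claw": 0.4, "translation": [0, 0, -0.5], "rotation": [0, 0, 0]},
])

```text
t: 6.6
eef_pos: [0.4236, -0.0041, 0.1757]
eef_rot: [0.718, 0.696, -0.001, -0.001]
ft_force: [0.3, 0.2, -0.1]
grip_width: 0.0594
grasp_force: 0.0
```

move_arm([
  {"claw": 0.4, "translation": [0, 0, -0.6], "rotation": [0, 0, 0]},
  {"claw": 0.4, "translation": [0, 0, -0.5], "rotation": [0, 0, 0]},
  {"claw": 0.4, "translation": [0, 0, 0], "rotation": [0, 0, -0.94]},
  {"claw": 0.4, "translation": [-0.5, 0, 0], "rotation": [0, 0, 0]},
  {"claw": 0.4, "translation": [-0.8, 0, 0], "rotation": [0, 0, 0]},
  {"claw": 0.4, "translation": [-0.8, 0, 0], "rotation": [0, 0, 0]},
  {"claw": 0.4, "translation": [-0.8, 0, 0], "rotation": [0, 0, 0]},
  {"claw": 0.4, "translation": [-0.8, 0, 0], "rotation": [0, 0, 0]},
])

```text
t: 7.4
eef_pos: [0.4432, -0.1898, 0.2312]
eef_rot: [0.671, 0.741, 0.0, -0.0]
ft_force: [0.6, 1.4, 0.1]
grip_width: 0.0596
grasp_force: 0.0
```

move_arm([
  {"claw": 0.4, "translation": [-0.43, -0.3, 0], "rotation": [0, 0, 0]},
  {"claw": 0.4, "translation": [0, 0, 0.4], "rotation": [0, 0, 0]},
  {"claw": 0.4, "translation": [0, 0, 0.4], "rotation": [0, 0, 0]},
  {"claw": 0.4, "translation": [0, 0, 0.4], "rotation": [0, 0, 0]},
  {"claw": 0.4, "translation": [0, 0, 0.4], "rotation": [0, 0, 0]},
  {"claw": 0.4, "translation": [0, 0, 0.3], "rotation": [0, 0, 0]},
  {"claw": 0, "translation": [0, 0, 0], "rotation": [0, 0, 0]},
  {"claw": -0.3, "translation": [0, 0, 0], "rotation": [0, 0, 0]},
])

```text
t: 8.2
eef_pos: [0.4303, -0.2111, 0.1363]
eef_rot: [0.671, 0.741, -0.0, -0.0]
ft_force: [-0.0, 0.2, -0.3]
grip_width: 0.0316
grasp_force: 0.0
```

move_arm([
  {"claw": -0.5, "translation": [0, 0, 0], "rotation": [0, 0, 0]},
  {"claw": -0.7, "translation": [0, 0, 0], "rotation": [0, 0, 0]},
  {"claw": -1, "translation": [0, 0, 0], "rotation": [0, 0, 0]},
  {"claw": -1, "translation": [0, 0, 0], "rotation": [0, 0, 0]},
  {"claw": -1, "translation": [0, 0, 0], "rotation": [0, 0, 0]},
  {"claw": -1, "translation": [0, 0, 0], "rotation": [0, 0, 0]},
  {"claw": -1, "translation": [0, 0, 0], "rotation": [0, 0, 0]},
  {"claw": -1, "translation": [0, 0, 0], "rotation": [0, 0, 0]},
])

```text
t: 9.0
eef_pos: [0.4317, -0.2116, 0.1374]
eef_rot: [0.671, 0.741, 0.001, 0.001]
ft_force: [1.8, 1.1, 6.4]
grip_width: 0.0172
grasp_force: 59.4
```

move_arm([
  {"claw": -1, "translation": [-0.1, 0, -0.03], "rotation": [0, 0, 0]},
  {"claw": -1, "translation": [-0.2, 0, 0], "rotation": [0, 0, 0]},
  {"claw": -1, "translation": [-0.2, 0, 0], "rotation": [0, 0, 0]},
  {"claw": -1, "translation": [-0.2, 0, 0], "rotation": [0, 0, 0]},
  {"claw": -1, "translation": [-0.2, 0, 0], "rotation": [0, 0, 0]},
  {"claw": -1, "translation": [-0.2, 0, 0], "rotation": [0, 0, 0]},
  {"claw": -1, "translation": [-0.12, 0, 0], "rotation": [0, 0, 0]},
  {"claw": -1, "translation": [0, 0, 0], "rotation": [0, 0, 0]},
])

```text
t: 9.8
eef_pos: [0.4387, -0.271, 0.1375]
eef_rot: [0.671, 0.742, 0.003, 0.0]
ft_force: [8.6, 4.3, -3.6]
grip_width: 0.0171
grasp_force: 60.1
```

```bash
python3 - <<'E'
from h import *
s=get_state();print(s["eef_pos"],s["ft_force"],s["t"])
a=cloud("scene")[0]; b=cloud("top")[0]
k=lambda im:cv2.resize(im,(390,390),interpolation=cv2.INTER_CUBIC)
cv2.imwrite("pics/s3.png",np.hstack([k(a[150:270,230:350]),k(b[165:265,235:335])]))
E
```

```text
[ 0.43871507 -0.27104371  0.13749003] [ 8.61616055  4.3214519  -3.61453452] 9.8
```

View pics/s3.png

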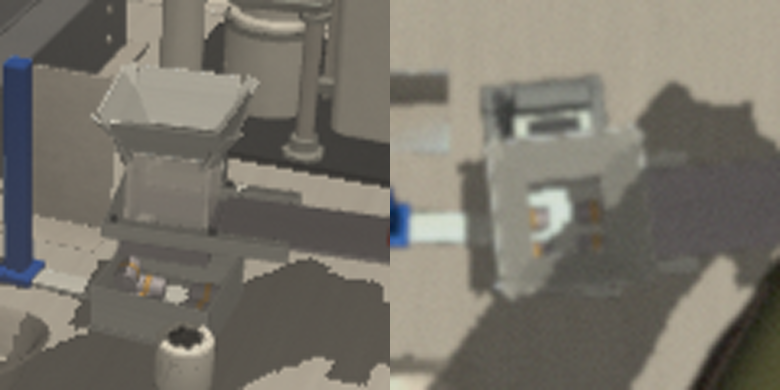

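The magazine looks empty, the capsules are in the tray, and the gate has travelled about 59.8 mm. I'll press it gently against its outer stop to make sure, then push it home.

move_arm([
  {"claw": -1, "translation": [-0.08, 0.02, 0], "rotation": [0, 0, 0]},
  {"claw": -1, "translation": [0, 0, 0], "rotation": [0, 0, 0]},
  {"claw": -1, "translation": [0, 0, 0], "rotation": [0, 0, 0]},
  {"claw": -1, "translation": [0, 0, 0], "rotation": [0, 0, 0]},
  {"claw": -1, "translation": [0, 0, 0], "rotation": [0, 0, 0]},
  {"claw": -1, "translation": [0, 0, 0], "rotation": [0, 0, 0]},
  {"claw": -1, "translation": [0, 0, 0], "rotation": [0, 0, 0]},
  {"claw": -1, "translation": [0, 0, 0], "rotation": [0, 0, 0]},
])

```text
t: 10.7
eef_pos: [0.4387, -0.2711, 0.1374]
eef_rot: [0.67, 0.742, 0.004, -0.002]
ft_force: [6.0, 14.1, 1.7]
grip_width: 0.0171
grasp_force: 60.7
```

The gate is at its outer stop: the force rose and it didn't move. Pushing it home now.

move_arm([
  {"claw": -1, "translation": [0.1, -0.02, 0], "rotation": [0, 0, 0]},
  {"claw": -1, "translation": [0.2, 0, 0], "rotation": [0, 0, 0]},
  {"claw": -1, "translation": [0.25, 0, 0], "rotation": [0, 0, 0]},
  {"claw": -1, "translation": [0.25, 0, 0], "rotation": [0, 0, 0]},
  {"claw": -1, "translation": [0.25, 0, 0], "rotation": [0, 0, 0]},
  {"claw": -1, "translation": [0.2, 0, 0], "rotation": [0, 0, 0]},
  {"claw": -1, "translation": [0.1, 0, 0], "rotation": [0, 0, 0]},
  {"claw": -1, "translation": [0, 0, 0], "rotation": [0, 0, 0]},
])

```text
t: 11.5
eef_pos: [0.4316, -0.2115, 0.1375]
eef_rot: [0.671, 0.741, -0.002, 0.003]
ft_force: [4.7, -9.5, -7.9]
grip_width: 0.0174
grasp_force: 59.6
```

move_arm([
  {"claw": -1, "translation": [0.04, 0, 0], "rotation": [0, 0, 0]},
  {"claw": -1, "translation": [0, 0, 0], "rotation": [0, 0, 0]},
  {"claw": -1, "translation": [0, 0, 0], "rotation": [0, 0, 0]},
  {"claw": -1, "translation": [0, 0, 0], "rotation": [0, 0, 0]},
  {"claw": -1, "translation": [0, 0, 0], "rotation": [0, 0, 0]},
  {"claw": -1, "translation": [0, 0, 0], "rotation": [0, 0, 0]},
  {"claw": -1, "translation": [0, 0, 0], "rotation": [0, 0, 0]},
  {"claw": -1, "translation": [0, 0, 0], "rotation": [0, 0, 0]},
])

```text
t: 12.3
eef_pos: [0.4316, -0.2115, 0.1375]
eef_rot: [0.672, 0.741, -0.003, 0.004]
ft_force: [5.0, -13.9, -9.7]
grip_width: 0.0168
grasp_force: 59.6
```

move_arm([
  {"claw": -1, "translation": [-0.05, 0, 0.04], "rotation": [0, 0, 0]},
  {"claw": -0.6, "translation": [0, 0, 0], "rotation": [0, 0, 0]},
  {"claw": -0.2, "translation": [0, 0, 0], "rotation": [0, 0, 0]},
  {"claw": 0.2, "translation": [0, 0, 0], "rotation": [0, 0, 0]},
  {"claw": 0.4, "translation": [0, 0, 0], "rotation": [0, 0, 0]},
  {"claw": 0.4, "translation": [0, 0, -0.4], "rotation": [0, 0, 0]},
  {"claw": 0.4, "translation": [0, 0, -0.6], "rotation": [0, 0, 0]},
  {"claw": 0.4, "translation": [0, 0, -0.8], "rotation": [0, 0, 0]},
])

```text
t: 13.1
eef_pos: [0.4284, -0.2083, 0.2248]
eef_rot: [0.671, 0.741, -0.001, -0.003]
ft_force: [1.0, 0.2, -0.1]
grip_width: 0.0597
grasp_force: 0.0
```

move_arm([
  {"claw": 0.4, "translation": [0, 0, -0.8], "rotation": [0, 0, 0]},
  {"claw": 0.4, "translation": [-0.2, -0.6, 0], "rotation": [0, 0, 0]},
  {"claw": 0.4, "translation": [-0.2, -0.6, 0], "rotation": [0, 0, 0]},
  {"claw": 0.4, "translation": [-0.2, -0.6, 0], "rotation": [0, 0, 0]},
  {"claw": 0.4, "translation": [-0.2, -0.4, 0], "rotation": [0, 0, 0]},
  {"claw": 0.4, "translation": [0, 0, 0], "rotation": [0, 0, 0]},
  {"claw": 0.4, "translation": [0, 0, 0], "rotation": [0, 0, 0]},
  {"claw": 0.4, "translation": [0, 0, 0], "rotation": [0, 0, 0]},
])

```text
t: 13.9
eef_pos: [0.3253, -0.2596, 0.2656]
eef_rot: [0.671, 0.741, 0.0, -0.0]
ft_force: [1.3, 0.6, 0.5]
grip_width: 0.0597
grasp_force: 0.0
```

```bash
python3 - <<'E'
from h import *
s=get_state();print(s["eef_pos"],s["ft_force"],s["t"])
a,_,_=cloud("scene"); b,_,W=cloud("top"); X,Y,Z=np.moveaxis(W,-1,0); i=b.astype(int)
m=(i[...,2]>i[...,0]+50)&(i[...,2]>i[...,1]+50)&(Z>.165)&(Z<.18)&(Y<0); p=W[m]
if len(p): print(len(p),cv2.minAreaRect(p[:,:2].astype(np.float32)*1000))
k=lambda im:cv2.resize(im,(395,395),interpolation=cv2.INTER_CUBIC)
cv2.imwrite("pics/s4.png",np.hstack([k(a[150:290,260:400]),k(b[140:260,250:370])]))
E
```

```text
[ 0.32530274 -0.25964121  0.26564485] [1.33600543 0.61374857 0.53222781] 13.9
57 ((429.49932861328125, -211.5261688232422), (16.263113021850586, 16.989099502563477), 1.4627281427383423)
```

View pics/s4.png

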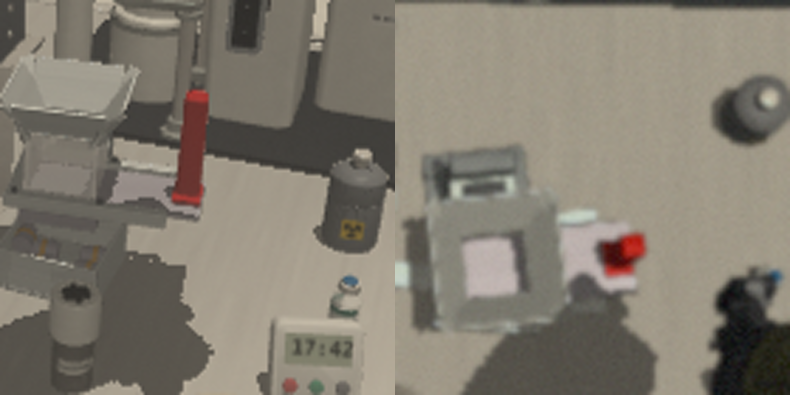

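The gate is shut: the red grip's top is back at its starting position (0.4295, -0.2115). The magazine is empty, the capsules are in the tray, and the pot and vials are unmoved.

```bash
python3 -c "
from bench import *
print(hand_in())"
```

```text
the job is handed in; nothing more can be done
None
```

The job is handed in at about 14 s of the 53 s allowed: the tray is under the outlet, the gate was pulled fully out and pushed home again, and the magazine is empty with no stray capsules seen, though I never counted all five in the tray; the pot and blue vial look unmoved, and the red vial was not re-imaged but the arm never went near it.

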